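Mount a watch bezel on the expanding holder and hold the cap a quarter turn slack

ROBOT

A 6-joint arm with a two-finger parallel gripper is mounted at the origin on a cart in front of the work surface, level with it; the furniture and walls round the work are solid. World frame = base frame: x ahead of the robot, y to its left, z up, the work surface at z = 0. Lengths are in m, angles in rad, forces in N, time in s.
With the tool pointing down it reaches from about 0.35 to 0.975 m from the base axis. Payload 7.1 kg.
Tool frame: the origin (TCP) lies between the finger pads; the fingertips stand 11 mm ahead of it and the grasp point (between the pads) lies 8 mm behind it; z points along the fingers, y is the line along which they close (so a half turn about z gives the same grasp; the last joint's range is limited). The gripper opens to 88 mm and grips with 3 to 60 N. Pads are 20 mm wide; open, the fingers measure 115 mm over their backs; the gripper's body (75 mm by 178 mm) begins 61 mm behind the grasp point.
Start: joints at [1.254, 0.423, 1.63, -0, 1.089, -0.019], TCP at [0.183, 0.597, 0.234] pointing down, gripper open.
Joint ranges: [-3, 3], [-0.9, 2.11], [0.09, 2.58], [-1.31, 4.45], [0.11, 2.69], [-2.54, 2.54]. Speed limits (rad/s): [2.39, 2.39, 3.01, 3.14, 3.14, 3.14].

INTERFACE

Orientations are given as a rotation vector (axis times angle).
In Python, from bench import arm gives the robot as it stands.
- The arm moves only by the shell command python3 -m pendant 'ROWS' [OPENING] [FORCE]. ROWS is JSON, a list of rows, each an object of numbers: "tx", "ty", "tz": the shift along the world's x, y, z as a fraction of full scale; "wx", "wy", "wz": the turn, a rotation vector about the world's x, y, z as a fraction of full scale. A call has 1 to 20 rows; each row is the pose to reach, as a shift and turn from the pose commanded when the call began, turning the shorter way round; what a row does not reach only later rows make up. Full scale, the value 1, is 0.8 m for a shift and pi rad for a turn. A row lasts 1/8 s, in which the tool goes at most 62.5 mm and 10.7 degrees, less where a joint would pass 70% of its speed; a pose out of reach is approached as far as the arm can. A call with a number of a shift or a turn outside -1 to 1 is refused whole. A call with a gripper value outside its range is refused whole. OPENING is the closure, from 0 (fully open) to 1 (shut), set as the call begins (- or left out, the last holds). The fingers move at their own pace and stop on an object; FORCE is the grip in N (left out, the last holds). Time passes only in rows, so rows that repeat a pose let the fingers close. It gives the time, the measured TCP pose, the force, the opening and the grip force at its end, in the units of the state.
- arm.observe(): the state, without advancing time (a new reading comes with each control period).
- arm.snapshot(name): name is "side" or "top" or "wrist"; returns a dict with "image" (480x640x3 uint8, red, green, blue), "fx", "fy", "cx", "cy" (pixels), "eye" and "orientation" of the camera in the world. Camera axes: x right, y down, z forward; pixel columns grow to the right and rows downward; lengths in m; the calibration is good to about 2 mm. The wrist camera is an equidistant fisheye: a pixel r from the principal point sees the ray r / f radians off the axis. A picture is of the moment at which its call begins. There is no depth.
- arm.sign_off(): hands the job in; it is judged then, once.
The state is a dict: "clock": time; "joint_pos": joint angles; "qd": joint speeds; "joint_torque": joint torques, N m; "position": TCP position; "ee_rot": TCP orientation; "ft_force": force on the tool from outside, world axes, zero at the start; "wrist_torque": the same for the moment, N m; "grip_width": finger opening in m; "finger_force": force on a finger pad.
Only numpy, scipy, OpenCV 4.12 (cv2) and the standard library are available. Lean on these libraries where they do the work, as an engineer would, in place of code of your own. Each camera call takes 0.05 s, during which the arm holds its last target. There are 200 camera calls.

TASK

Get the steel watch bezel ready for engraving: slip it over the knurled cap of the expanding holder until it sits flat on the shoulder, then screw the cap clockwise until it bottoms, so the jaws centre the bezel. Back the cap off a quarter turn, so I can still turn the bezel round to its mark, and finish holding the cap there in the gripper, not letting go and not touching the bezel. Leave the tape roll, the eye loupe and the small hammer where they are.

Things in the scene. Friction and masses are not known exactly. Their poses are not given: they have to be found in the camera images.
- bezel: Watch bezel to mount: bright steel ring with coin edge and sloped face, 46 mm outside, 38 mm bore, 9 mm high, 35 to 70 g, lying flat on the bench, sloped face up. Origin: centre of its underside, z up. Pinch its side across any diameter from above.
- holder: Bezel holder, fixed upright on the bench: dark foot 96 mm across, 18 mm high; column; shoulder disc 44 mm across, flat top 50 mm above the bench, where the bezel rests. On it six brass jaws, 10 mm high, bevelled tops, at most 36 mm across at the start, which spread to the bezel's bore as the cap goes down; above them the cap. Origin: foot's centre on the bench, z up along the screw axis.
- cap_grip (a point): Middle of the knurled steel cap threaded on the holder, on its axis; the bezel passes over the cap. Knurl 30 mm across, 18 mm high, centred here: grip it from above, any diameter. 77 mm above the bench when bottomed, its knurl's lower edge then 9 mm above a seated bezel; up to 2 mm higher unscrewed. x axis: along the engraved line on top. Keep fingertips above the bezel.
- cap (a joint): Turn of the cap in rad: 0 bottomed (hard stop), larger is unscrewed, anticlockwise from above; it rises 4 mm per full turn. Starts between 2.2 and 3.2, turns against 0.06 N m of friction (a little more when the jaws meet the bezel), stays where it is left; may spring back up to 0.1 if the grip slips at the stop. A quarter turn back is 1.57.
- tape_roll: Bystander: cream roll of masking tape, 48 mm across, 19 mm high, lying flat. Origin: centre of its underside. Not to be moved.
- eye_loupe: Bystander: black eye loupe shaped like a cup, 39 mm across at the top, 30 mm high. Origin: centre of its underside. Not to be moved.
- small_hammer: Bystander: small riveting hammer, wooden handle, 124 mm long, head 64 mm wide, 16 mm high, lying flat. Origin: middle of its length, at the bench. Not to be moved.
Things that resemble listed ones, but are neither listed nor needed, are in the scene too. Several things have the shape of the bezel; the one meant has the colours described above.

How it is judged:
By the outcome, as a careful person would: the job done as asked, in the order asked, and still so for the second after the job is handed in, while the arm keeps its last pose, push and grip.
It also fails if it takes over 67 s, if anything falls off the work surface, if the arm or the gripper's body presses on something with over 40 N, if the wrist force passes 120 N, or if a joint passes its speed limit or range.

## Working session

There is one attempt and no reset: what is moved stays moved. The work goes in short steps, Python scripts to look and compute and a shell command to move; the robot and the scene stay as the last step left them, time stands still between calls to the robot, and variables do not carry over. Pictures are saved under pics/ and viewed, at most 10 in all, crops included, and the job is handed in when it is done.

```bash
mkdir -p pics
cat > h.py <<'E'
import numpy as np, cv2
from scipy.spatial.transform import Rotation as R
from bench import arm
def rot(s):
    o=np.array(s["orientation"],float)
    return o if o.shape==(3,3) else (R.from_rotvec(o).as_matrix() if o.size==3 else R.from_quat(o).as_matrix())
def snap(n,f=None):
    s=arm.snapshot(n); s["name"]=n
    if f: cv2.imwrite("pics/"+f,cv2.cvtColor(s["image"],cv2.COLOR_RGB2BGR))
    return s
def ray(s,u,v):
    x=(u-s["cx"])/s["fx"];y=(v-s["cy"])/s["fy"]
    if s["name"]=="wrist":
        r=np.hypot(x,y); k=np.sin(r)/r if r>1e-9 else 1; d=np.array([x*k,y*k,np.cos(r)])
    else: d=np.array([x,y,1.])
    d=rot(s)@d; return np.array(s["eye"],float),d/np.linalg.norm(d)
def plane(s,u,v,z):
    e,d=ray(s,u,v); return e+d*(z-e[2])/d[2]
def meet(rs):
    A=sum(np.eye(3)-np.outer(d,d) for e,d in rs); b=sum((np.eye(3)-np.outer(d,d))@e for e,d in rs)
    p=np.linalg.solve(A,b); return p,[np.linalg.norm(np.cross(p-e,d)) for e,d in rs]
E
python3 - <<'E'
from h import *
ims=[]
for n in ("top","side","wrist"):
    s=snap(n,n+"0.png"); print(n,s["fx"],s["fy"],s["cx"],s["cy"],s["eye"],s["orientation"])
print(arm.observe())
E
```

```text
top 511.3167887091158 511.3167887091158 315.80661673904825 235.25612006916123 [0.39743714 0.14928172 0.8958214 ] [-2.26637811  1.94009431 -0.20209693]
side 525.5895553644781 525.5895553644781 319.97719056651493 234.53530127627047 [0.51058418 0.88347015 0.50275123] [-0.11157456  2.69071813 -1.57644766]
wrist 371.64829954431775 371.64829954431775 318.3492035170013 242.42376463871773 [0.1172168  0.61701171 0.38491258] [2.35201709 1.73706382 0.22528343]
{'clock': 0.15, 'joint_pos': array([ 1.25403022e+00,  4.23680822e-01,  1.63050255e+00, -2.42195661e-05,
        1.08864735e+00, -1.89977365e-02]), 'qd': array([-0.00087351, -0.00268134, -0.00333979,  0.0009273 , -0.00017118,
       -0.00178904]), 'joint_torque': array([ 4.63320121e-04, -5.44982243e+01, -2.73918736e+01,  6.43395516e-02,
        2.04560050e-02, -5.14357521e-05]), 'position': array([0.18321243, 0.5970904 , 0.23307526]), 'ee_rot': array([-4.65962277e-01, -3.10665623e+00,  1.92293549e-03]), 'ft_force': array([-0.56798024, -0.57882585,  0.06910557]), 'wrist_torque': array([-0.01320752,  0.00761871,  0.03063059]), 'finger_force': 0.0, 'grip_width': 0.08743372291162758}
```

View pics/top0.png

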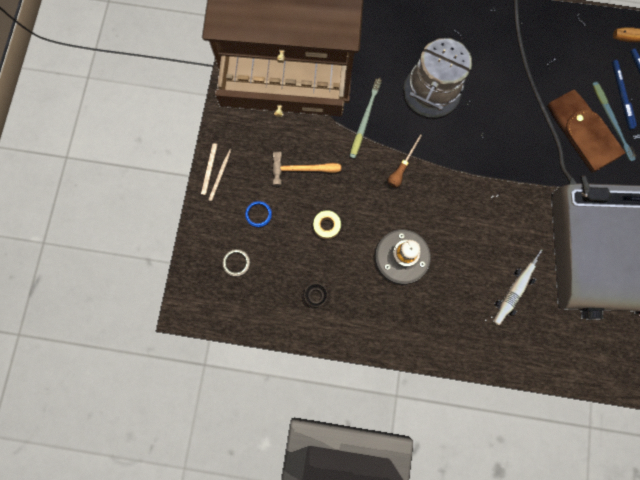

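View pics/side0.png

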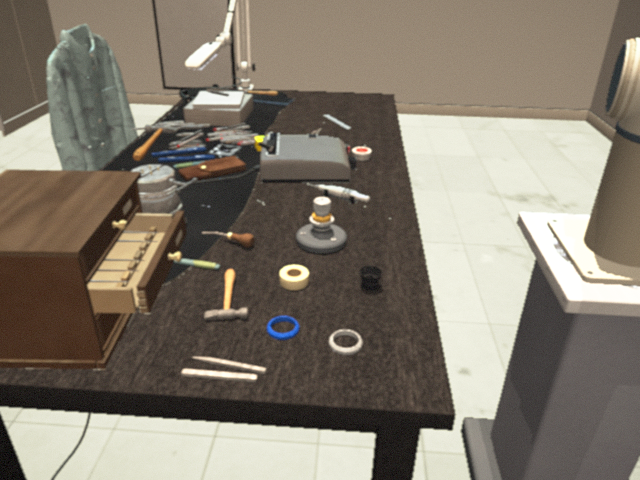

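Top view: the ring-shaped candidates are the bright steel ring at (236,263), the blue ring at (258,214), the cream tape at (327,224) and the black loupe at (315,296). The steel one fits the description. Holder foot is at (403,257) and cap at (407,250). In the side view the steel ring is at (345,342) and the cap at (321,203).

Run:
```python
from h import *
T=snap("top");S=snap("side")
def crop(s,x0,y0,x1,y1,k): return cv2.resize(cv2.cvtColor(s["image"][y0:y1,x0:x1],cv2.COLOR_RGB2BGR),None,fx=k,fy=k,interpolation=cv2.INTER_CUBIC)
a=np.hstack([crop(T,210,190,290,290,4),crop(T,367,210,447,310,4)])[:,:640]
b=np.hstack([crop(S,305,300,385,380,4)[:,:320],crop(S,285,180,365,260,4)])[:, :640]
c=np.vstack([a[:300],b]) if 0 else np.vstack([cv2.resize(a,(480,300)),cv2.resize(b,(480,240))])
cv2.imwrite("pics/crop0.png",c)
def ring(s,x0,y0,x1,y1,f):
    im=s["image"][y0:y1,x0:x1]; m=f(im).astype(np.uint8)
    cs,_=cv2.findContours(m,cv2.RETR_EXTERNAL,cv2.CHAIN_APPROX_NONE); c=max(cs,key=cv2.contourArea)
    e=cv2.fitEllipse(c); return (e[0][0]+x0,e[0][1]+y0),e[1],e[2]
hsv=lambda im:cv2.cvtColor(im,cv2.COLOR_RGB2HSV)
br=lambda im:(hsv(im)[...,2]>105)&(hsv(im)[...,1]<90)
t=ring(T,215,240,257,287,br); q=ring(S,320,322,370,362,br); print(t,q)
p,r=meet([ray(T,*t[0]),ray(S,*q[0])]); print("bezel",p,r, plane(T,*t[0],.0045),plane(S,*q[0],.0045))
print("diam",max(t[1])*(0.89)/T["fx"])
# foot outline
foot=lambda im:(hsv(im)[...,2]>62)&(hsv(im)[...,1]<80)
f=ring(T,365,220,440,295,foot); print("foot",f,plane(T,*f[0],.014))
```

```text
((235.88247299194336, 262.2027053833008), (25.818635940551758, 26.780317306518555), 59.684207916259766) ((345.0634651184082, 341.0719699859619), (24.873790740966797, 34.210933685302734), 92.81884765625)
bezel [0.50860739 0.30514958 0.00650833] [np.float64(0.0007456339461668542), np.float64(0.0007456339461670486)] [0.509608   0.30544321 0.0045    ] [0.50785907 0.30297545 0.0045    ]
diam 0.04661392492700013
foot ((402.77368545532227, 252.42872619628906), (62.896236419677734, 81.40446472167969), 129.01304626464844) [0.57046046 0.01861714 0.014     ]
```

View pics/crop0.png

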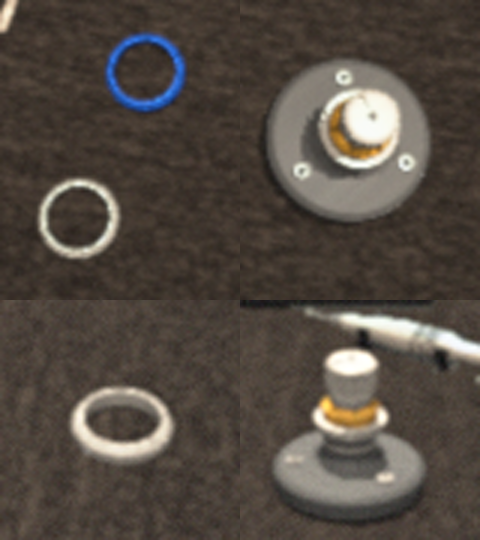

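The crop confirms it: the ring at top (236,262) and side (345,341) is steel grey with a sloped face. The other ring is blue. Its triangulated height is about 5 mm and its diameter about 46.6 mm, both consistent. The holder has a brass jaw ring and a steel cap. Next I move above the bezel and look with the wrist camera.

```bash
python3 -m pendant '[{"tx":0.2,"ty":-0.18,"tz":-0.02},{"tx":0.408,"ty":-0.366,"tz":-0.04},{"tx":0.408,"ty":-0.366,"tz":-0.04},{"tx":0.408,"ty":-0.366,"tz":-0.04},{"tx":0.408,"ty":-0.366,"tz":-0.04},{"tx":0.408,"ty":-0.366,"tz":-0.04},{"tx":0.408,"ty":-0.366,"tz":-0.04},{"tx":0.408,"ty":-0.366,"tz":-0.04},{"tx":0.408,"ty":-0.366,"tz":-0.04},{"tx":0.408,"ty":-0.366,"tz":-0.04},{"tx":0.408,"ty":-0.366,"tz":-0.04},{"tx":0.408,"ty":-0.366,"tz":-0.04}]' 0
python3 - <<'E'
from h import *
s=snap("wrist","w1.png"); print(s["eye"],R.from_matrix(rot(s)).as_matrix().round(3)); o=arm.observe(); print(o["position"],o["joint_pos"],o["clock"])
T=snap("top");print("foot",plane(T,403.3,256.7,.018)); print(meet([ray(T,408,249),ray(snap("side"),322,199)])); print("blue",plane(T,258,214,0))
E
```

```text
[0.11725844 0.61713989 0.38523141] [[ 0.294  0.924  0.245]
 [ 0.956 -0.284 -0.076]
 [-0.     0.256 -0.967]]
[0.18329973 0.5973628  0.23344559] [ 1.25401390e+00  4.23341145e-01  1.63010023e+00  2.14841929e-05
  1.08857838e+00 -1.90075114e-02] 0.3
foot [0.56233566 0.01740184 0.018     ]
(array([0.56187663, 0.02269871, 0.09273813]), [np.float64(6.337390608721381e-05), np.float64(6.337390608708815e-05)])
blue [0.60264924 0.28308342 0.        ]invalid input at $[0]: expected keys tx, ty, tz, wx, wy, wz
```

View pics/w1.png

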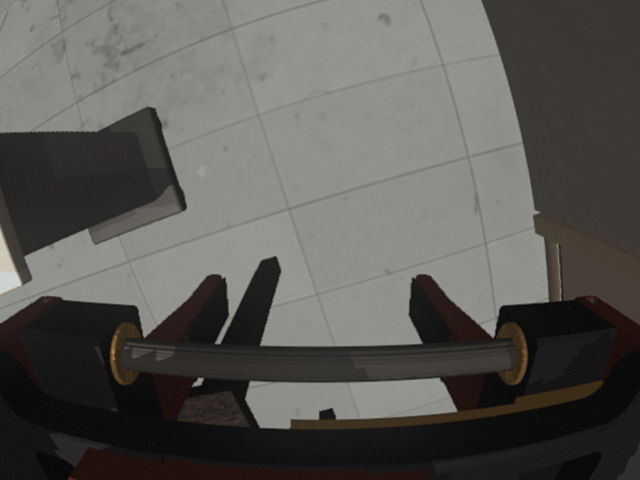

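The wrist picture shows only floor and the open fingers, with tips at about (218,278) and (418,278). The rows were refused because every key is required, so I resend them with all keys.

```bash
python3 -m pendant '[{"tx":0.2,"ty":-0.18,"tz":-0.02,"wx":0,"wy":0,"wz":0},{"tx":0.408,"ty":-0.366,"tz":-0.04,"wx":0,"wy":0,"wz":0},{"tx":0.408,"ty":-0.366,"tz":-0.04,"wx":0,"wy":0,"wz":0},{"tx":0.408,"ty":-0.366,"tz":-0.04,"wx":0,"wy":0,"wz":0},{"tx":0.408,"ty":-0.366,"tz":-0.04,"wx":0,"wy":0,"wz":0},{"tx":0.408,"ty":-0.366,"tz":-0.04,"wx":0,"wy":0,"wz":0},{"tx":0.408,"ty":-0.366,"tz":-0.04,"wx":0,"wy":0,"wz":0},{"tx":0.408,"ty":-0.366,"tz":-0.04,"wx":0,"wy":0,"wz":0},{"tx":0.408,"ty":-0.366,"tz":-0.04,"wx":0,"wy":0,"wz":0},{"tx":0.408,"ty":-0.366,"tz":-0.04,"wx":0,"wy":0,"wz":0},{"tx":0.408,"ty":-0.366,"tz":-0.04,"wx":0,"wy":0,"wz":0}]' 0
python3 - <<'E'
from h import *
s=snap("wrist","w2.png"); print(s["eye"]); o=arm.observe(); print(o["position"],o["joint_pos"],o["clock"])
def proj(s,p):
    c=rot(s).T@(np.array(p)-s["eye"]); th=np.arctan2(np.hypot(c[0],c[1]),c[2]); h=np.hypot(c[0],c[1]); return s["cx"]+s["fx"]*th*c[0]/h, s["cy"]+s["fy"]*th*c[1]/h
print(proj(s,[.509,.3045,.005]),proj(s,[.5625,.0195,.08]))
E
```

```text
clock: 1.78
position: [0.5088, 0.3058, 0.2018]
ee_rot: [0.463, 3.107, 0.0]
ft_force: [-0.8, -0.1, -0.4]
grip_width: 0.0881
finger_force: 0.0
[0.44274918 0.32540741 0.3537702 ]
[0.50896337 0.30567221 0.20184215] [ 5.20770387e-01  4.15519400e-01  1.72577635e+00  6.81777041e-05
  1.00021946e+00 -7.54091545e-01] 1.825
(np.float64(317.5175971224868), np.float64(219.10672874373796)) (np.float64(72.80874228212772), np.float64(363.3979294291998))
```

View pics/w2.png

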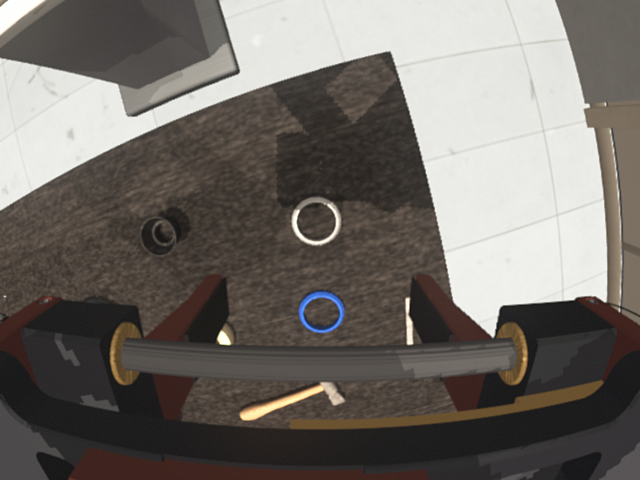

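The wrist view shows the steel ring at (317,221), where I predicted (317,219). The blue ring is at (321,312), the loupe at (160,235) and the hammer at (290,400). I lower part way and measure from this second height.

```bash
python3 -m pendant '[{"tx":0,"ty":0,"tz":-0.07,"wx":0,"wy":0,"wz":0},{"tx":0,"ty":0,"tz":-0.14,"wx":0,"wy":0,"wz":0},{"tx":0,"ty":0,"tz":-0.14,"wx":0,"wy":0,"wz":0},{"tx":0,"ty":0,"tz":-0.14,"wx":0,"wy":0,"wz":0}]'
cat >> h.py <<'E'
def proj(s,p):
    c=rot(s).T@(np.array(p)-s["eye"]); h=np.hypot(c[0],c[1]); th=np.arctan2(h,c[2])
    return np.array([s["cx"]+s["fx"]*th*c[0]/h, s["cy"]+s["fy"]*th*c[1]/h])
def ringfit(s,p,w,v0=100,im=None):
    u=proj(s,p); x0,y0=np.maximum(0,(u-w).astype(int)); I=s["image"][y0:y0+2*w,x0:x0+2*w]
    h=cv2.cvtColor(I,cv2.COLOR_RGB2HSV); m=((h[...,2]>v0)&(h[...,1]<70)).astype(np.uint8)
    cs,_=cv2.findContours(m,cv2.RETR_EXTERNAL,cv2.CHAIN_APPROX_NONE); c=max(cs,key=lambda c:cv2.boundingRect(c)[2]*cv2.boundingRect(c)[3])
    return c[:,0]+[x0,y0]
def onplane(s,c,z):
    P=np.array([plane(s,*q,z)[:2] for q in c]); (a,b),r=cv2.minEnclosingCircle(P.astype(np.float32)*1000)
    A=np.c_[2*P,np.ones(len(P))]; q=np.linalg.lstsq(A,(P**2).sum(1),rcond=None)[0]; return q[:2],np.sqrt(q[2]+q[:2]@q[:2]),(a/1000,b/1000,r/1000)
E
python3 - <<'E'
from h import *
import pickle
s=snap("wrist","w3.png"); o=arm.observe(); print(o["position"],s["eye"],s["cx"])
c=ringfit(s,[.509,.305,.005],90); print(len(c),proj(s,[.509,.305,.005]),c.min(0),c.max(0))
for z in (0.001,.0045): print(z,onplane(s,c,z))
# earlier view with known pose
im=cv2.cvtColor(cv2.imread("pics/w2.png"),cv2.COLOR_BGR2RGB); s2=dict(s,image=im,eye=np.array([0.44274918,0.32540741,0.3537702]))
c2=ringfit(s2,[.509,.305,.005],32); print(len(c2),onplane(s2,c2,.001),onplane(s2,c2,.0045))
m=cv2.fitEllipse(c)[0];m2=cv2.fitEllipse(c2)[0];print(m,m2,meet([ray(s,*m),ray(s2,*m2)]))
E
```

```text
clock: 2.33
position: [0.5105, 0.3056, 0.0912]
ee_rot: [0.465, 3.106, 0.002]
ft_force: [-0.1, 0.8, -0.7]
grip_width: 0.0874
finger_force: 0.0
[0.51105779 0.30577154 0.09200752] [0.4441838  0.32516521 0.24309401] 318.3492035170013
198 [317.42001754 248.83356105] [280 217] [349 285]
0.001 (array([0.51171807, 0.3020625 ]), np.float64(0.023799159594529284), (0.5115997619628906, 0.30204742431640624, 0.024369579315185547))
0.0045 (array([0.51074171, 0.3023965 ]), np.float64(0.023455090535286095), (0.5106251831054688, 0.302381591796875, 0.024017263412475585))
141 (array([0.51191621, 0.3021512 ]), np.float64(0.023849381096907853), (0.5118406372070312, 0.302185791015625, 0.024584232330322267)) (array([0.51122997, 0.30238194]), np.float64(0.023612760107265148), (0.5111551818847656, 0.3024162292480469, 0.024340303421020507))
(314.494140625, 251.22341918945312) (315.8059997558594, 221.08364868164062) (array([ 0.51268038,  0.30181683, -0.00455769]), [np.float64(7.996890275570685e-05), np.float64(7.996890275568708e-05)])
```

```bash
python3 -m pendant '[{"tx":0.0018,"ty":-0.002,"tz":-0.05,"wx":0,"wy":0,"wz":0},{"tx":0.0018,"ty":-0.002,"tz":-0.085,"wx":0,"wy":0,"wz":0},{"tx":0.0018,"ty":-0.002,"tz":-0.096,"wx":0,"wy":0,"wz":0},{"tx":0.0018,"ty":-0.002,"tz":-0.096,"wx":0,"wy":0,"wz":0},{"tx":0.0018,"ty":-0.002,"tz":-0.096,"wx":0,"wy":0,"wz":0}]'
python3 -m pendant '[{"tx":0,"ty":0,"tz":0,"wx":0,"wy":0,"wz":0},{"tx":0,"ty":0,"tz":0,"wx":0,"wy":0,"wz":0},{"tx":0,"ty":0,"tz":0,"wx":0,"wy":0,"wz":0},{"tx":0,"ty":0,"tz":0,"wx":0,"wy":0,"wz":0},{"tx":0,"ty":0,"tz":0,"wx":0,"wy":0,"wz":0},{"tx":0,"ty":0,"tz":0,"wx":0,"wy":0,"wz":0}]' 1 25
```

```text
clock: 3.0
position: [0.5123, 0.3037, 0.0146]
ee_rot: [0.466, 3.105, 0.003]
ft_force: [1.2, 0.5, -0.1]
grip_width: 0.0881
finger_force: 0.0
clock: 3.75
position: [0.5112, 0.3031, 0.0128]
ee_rot: [-0.466, -3.107, 0.0]
ft_force: [0.2, 0.1, 1.0]
grip_width: 0.0453
finger_force: 25.0
```

```bash
python3 -m pendant '[{"tx":0,"ty":0,"tz":0.07,"wx":0,"wy":0,"wz":0},{"tx":0,"ty":0,"tz":0.14,"wx":0,"wy":0,"wz":0},{"tx":0.02,"ty":-0.06,"tz":0.2,"wx":0,"wy":0,"wz":0},{"tx":0.045,"ty":-0.13,"tz":0.234,"wx":0,"wy":0,"wz":0},{"tx":0.07,"ty":-0.2,"tz":0.234,"wx":0,"wy":0,"wz":0},{"tx":0.1,"ty":-0.28,"tz":0.234,"wx":0,"wy":0,"wz":0},{"tx":0.124,"ty":-0.371,"tz":0.234,"wx":0,"wy":0,"wz":0},{"tx":0.124,"ty":-0.371,"tz":0.234,"wx":0,"wy":0,"wz":0},{"tx":0.124,"ty":-0.371,"tz":0.234,"wx":0,"wy":0,"wz":0},{"tx":0.124,"ty":-0.371,"tz":0.234,"wx":0,"wy":0,"wz":0}]'
python3 - <<'E'
from h import *
import pickle
s=snap("wrist"); pickle.dump(s,open("w4.pkl","wb")); o=arm.observe(); print(o["position"],s["eye"],o["joint_pos"],o["grip_width"])
print(proj(s,[.562,.02,.087]),proj(s,[.562,.02,.018]),proj(s,o["position"]))
cv2.imwrite("pics/w4.png",cv2.resize(cv2.cvtColor(s["image"][120:360,160:480],cv2.COLOR_RGB2BGR),None,fx=2.5,fy=2.5,interpolation=cv2.INTER_CUBIC))
E
```

```text
clock: 5.0
position: [0.61, 0.0069, 0.1998]
ee_rot: [-0.466, -3.106, -0.0]
ft_force: [0.4, 0.3, -0.5]
grip_width: 0.0449
finger_force: 25.0
[0.60995601 0.00734856 0.19991264] [0.54399629 0.02666596 0.35180794] [-7.57299614e-03  4.40847389e-01  1.68960057e+00  2.66602658e-04
  1.01173046e+00 -1.28168518e+00] 0.04492079982188061
[316.67052379 173.18017932] [316.98067659 167.64273546] [320.30542476 304.23088821]
```

View pics/w4.png

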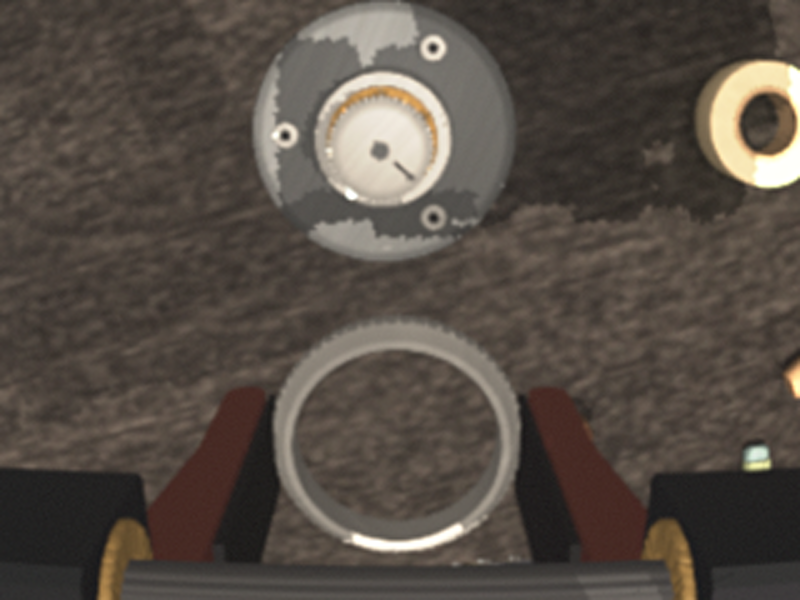

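Enlarged wrist view, in crop pixels: the cap hub is at (380,151) with its engraved line pointing to (413,180). The foot circle is centred at about (385,131) and the shoulder at about (382,138). The held bezel's outline spans x 273–522 and y 317–552, level and square between the pads.

Run:
```python
from h import *
import pickle
s=pickle.load(open("w4.pkl","rb"))
f=lambda x,y:(160+x/2.5,120+y/2.5)
P=lambda x,y,z:plane(s,*f(x,y),z)
print("hub .0875",P(380,151,.0875))
print("screws",np.mean([P(433,48,.018),P(285,135,.018),P(433,217,.018)],0), [np.linalg.norm(P(*q,.018)-np.mean([P(433,48,.018),P(285,135,.018),P(433,217,.018)],0)).round(4) for q in((433,48),(285,135),(433,217))])
def circ(pts,z):
    A=np.array([P(*p,z)[:2] for p in pts]); B=np.c_[2*A,np.ones(len(A))];q=np.linalg.lstsq(B,(A**2).sum(1),rcond=None)[0];return q[:2],np.sqrt(q[2]+q[:2]@q[:2])
print("foot",[circ([(255,131),(515,131),(385,2),(385,260)],z) for z in(.012,.018)])
print("shoulder",circ([(314,138),(451,138),(382,72),(382,205)],.05))
t=np.array([.956,-.293]) # forward (away from camera) 
l=np.array([.293,.956]); TCP=np.array([.61,.007])
for n,x,y,z in(("near bot",397.5,317,.187),("far top coin",397.5,552,.191),("near bore top",397.5,350,.196),("far bore bot",397.5,520,.187),("L",273,434,.19),("R",522,434,.19)):
    d=P(x,y,z)[:2]-TCP; print(n,"fwd",(d@t).round(4),"lat",(d@l).round(4))
# height of the cap: hub ray against the top camera
T=snap("top"); S=snap("side")
print("cap top x2",meet([ray(s,*f(380,151)),ray(S,322,199)]))
print("foot top x2",meet([ray(s,*f(385,131)),ray(T,403.3,256.7)]))
```

```text
hub .0875 [0.56592497 0.01531639 0.0875    ]
screws [0.565983   0.01544314 0.018     ] [np.float64(0.0354), np.float64(0.0355), np.float64(0.0353)]
foot [(array([0.5661219 , 0.01578927]), np.float64(0.047711225091537184)), (array([0.56573122, 0.01598132]), np.float64(0.04686878640742911))]
shoulder (array([0.56547652, 0.01563804]), np.float64(0.02200987007028112))
near bot fwd -0.0232 lat -0.0002
far top coin fwd 0.0239 lat -0.0003
near bore top fwd -0.0197 lat -0.0002
far bore bot fwd 0.0188 lat -0.0002
L fwd -0.001 lat -0.0238
R fwd -0.001 lat 0.0233
cap top x2 (array([0.56406754, 0.01536846, 0.08938305]), [np.float64(0.0016957378384663791), np.float64(0.0016957378384664062)])
foot top x2 (array([0.56601298, 0.01521462, 0.00061397]), [np.float64(0.0005911602464944774), np.float64(0.0005911602464945389)])
```

```bash
python3 -m pendant '[{"tx":-0.055,"ty":0.0104,"tz":-0.02,"wx":0,"wy":0,"wz":0},{"tx":-0.055,"ty":0.0104,"tz":-0.07,"wx":0,"wy":0,"wz":0},{"tx":-0.055,"ty":0.0104,"tz":-0.106,"wx":0,"wy":0,"wz":0},{"tx":-0.055,"ty":0.0104,"tz":-0.106,"wx":0,"wy":0,"wz":0},{"tx":-0.055,"ty":0.0104,"tz":-0.106,"wx":0,"wy":0,"wz":0},{"tx":-0.055,"ty":0.0104,"tz":-0.106,"wx":0,"wy":0,"wz":0}]'
python3 - <<'E'
from h import *
import pickle
s=snap("wrist"); pickle.dump(s,open("w5.pkl","wb")); 
for i in range(4): o=arm.observe(); print(o["position"]); snap("wrist")
cv2.imwrite("pics/w5.png",cv2.resize(cv2.cvtColor(s["image"][180:360,200:440],cv2.COLOR_RGB2BGR),None,fx=3,fy=3,interpolation=cv2.INTER_CUBIC))
E
```

```text
clock: 5.9
position: [0.5674, 0.0148, 0.1167]
ee_rot: [0.465, 3.105, 0.001]
ft_force: [0.3, -0.0, 0.6]
grip_width: 0.0452
finger_force: 25.0
[0.56727911 0.01474004 0.11655736]
[0.56711123 0.01468414 0.11638331]
[0.56697665 0.01462033 0.1162113 ]
[0.56680703 0.01459383 0.11601124]
```

View pics/w5.png

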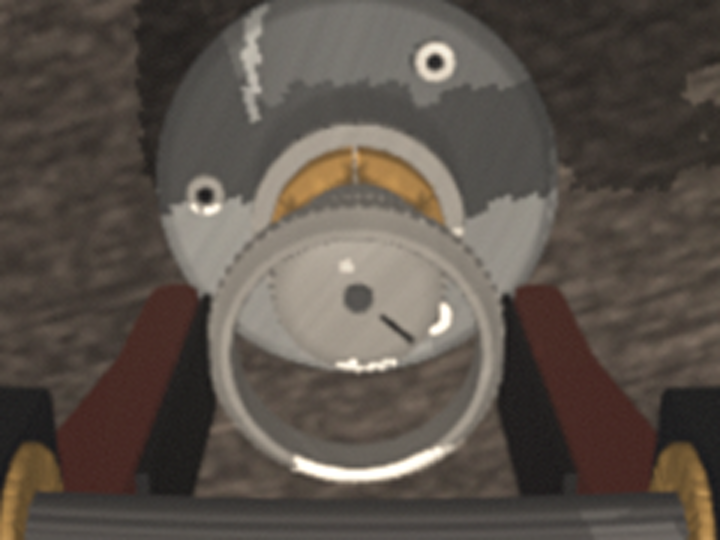

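Crop view: the hub is at (357,298) and the bezel is centred at x≈356, so they line up sideways. Next is a check of the forward offset.

Run:
```python
from h import *
import pickle
s=pickle.load(open("w5.pkl","rb"));P=lambda x,y,z:plane(s,200+x/3,180+y/3,z)
t=np.array([.956,-.293]);l=np.array([.293,.956]);TCP=np.array([.5674,.0148]);z0=.1167-.0128
print("hub",P(357,298,.0875),P(357,298,.0893))
for n,x,y,z in(("near bot",356,205,z0),("far top coin",356,480,z0+.004),("L",208,340,z0+.003),("R",504,340,z0+.003),("hub",357,298,.0875)):
    d=P(x,y,z)[:2]-TCP; print(n,(d@t).round(4),(d@l).round(4))
print(arm.observe()["position"])
```

```text
hub [0.56641495 0.0150111  0.0875    ] [0.56576396 0.01520576 0.0893    ]
near bot -0.0224 -0.0003
far top coin 0.0235 -0.0003
L -0.0012 -0.0236
R -0.0011 0.023
hub -0.001 -0.0001
[0.56669754 0.01456542 0.1158331 ]
```

```bash
python3 -m pendant '[{"tx":-0.0006,"ty":0.0012,"tz":0,"wx":0,"wy":0,"wz":0},{"tx":-0.0006,"ty":0.0012,"tz":-0.02,"wx":0,"wy":0,"wz":0},{"tx":-0.0006,"ty":0.0012,"tz":-0.035,"wx":0,"wy":0,"wz":0},{"tx":-0.0006,"ty":0.0012,"tz":-0.045,"wx":0,"wy":0,"wz":0},{"tx":-0.0006,"ty":0.0012,"tz":-0.053,"wx":0,"wy":0,"wz":0},{"tx":-0.0006,"ty":0.0012,"tz":-0.058,"wx":0,"wy":0,"wz":0},{"tx":-0.0006,"ty":0.0012,"tz":-0.058,"wx":0,"wy":0,"wz":0},{"tx":-0.0006,"ty":0.0012,"tz":-0.058,"wx":0,"wy":0,"wz":0},{"tx":-0.0006,"ty":0.0012,"tz":-0.058,"wx":0,"wy":0,"wz":0}]'
```

```text
clock: 7.28
position: [0.5662, 0.0156, 0.0692]
ee_rot: [0.466, 3.106, 0.0]
ft_force: [0.2, -0.0, -1.3]
grip_width: 0.0453
finger_force: 25.0
```

```bash
python3 -m pendant '[{"tx":0,"ty":0,"tz":-0.003,"wx":0,"wy":0,"wz":0},{"tx":0,"ty":0,"tz":-0.006,"wx":0,"wy":0,"wz":0},{"tx":0,"ty":0,"tz":-0.0075,"wx":0,"wy":0,"wz":0},{"tx":0,"ty":0,"tz":-0.0075,"wx":0,"wy":0,"wz":0},{"tx":0,"ty":0,"tz":-0.0075,"wx":0,"wy":0,"wz":0},{"tx":0,"ty":0,"tz":-0.0075,"wx":0,"wy":0,"wz":0}]'
```

```text
clock: 8.02
position: [0.5659, 0.0156, 0.0628]
ee_rot: [0.466, 3.107, -0.0]
ft_force: [-0.6, -0.1, -0.4]
grip_width: 0.0451
finger_force: 25.0
```

```bash
python3 -m pendant '[{"tx":0,"ty":0,"tz":-0.0012,"wx":0,"wy":0,"wz":0},{"tx":0,"ty":0,"tz":-0.0012,"wx":0,"wy":0,"wz":0},{"tx":0,"ty":0,"tz":-0.0012,"wx":0,"wy":0,"wz":0},{"tx":0,"ty":0,"tz":-0.0012,"wx":0,"wy":0,"wz":0}]'
```

```text
clock: 8.52
position: [0.566, 0.0156, 0.0627]
ee_rot: [0.466, 3.107, -0.0]
ft_force: [-2.4, -1.0, 7.9]
grip_width: 0.0453
finger_force: 25.0
```

The bezel is seated: contact came at 0.0627 m, 50 mm above the pick height. I release and rise to the cap's level.

```bash
python3 -m pendant '[{"tx":0,"ty":0,"tz":0.0012,"wx":0,"wy":0,"wz":0},{"tx":0,"ty":0,"tz":0.0012,"wx":0,"wy":0,"wz":0},{"tx":0,"ty":0,"tz":0.0012,"wx":0,"wy":0,"wz":0},{"tx":0,"ty":0,"tz":0.0012,"wx":0,"wy":0,"wz":0},{"tx":0,"ty":0,"tz":0.0012,"wx":0,"wy":0,"wz":0}]' 0
python3 -m pendant '[{"tx":0,"ty":0,"tz":0.017,"wx":0,"wy":0,"wz":0},{"tx":0,"ty":0,"tz":0.017,"wx":0,"wy":0,"wz":0},{"tx":0,"ty":0,"tz":0.017,"wx":0,"wy":0,"wz":0},{"tx":0,"ty":0,"tz":0.017,"wx":0,"wy":0,"wz":0},{"tx":0,"ty":0,"tz":0.017,"wx":0,"wy":0,"wz":0}]'
python3 - <<'E'
from h import *
import pickle
s=snap("wrist"); pickle.dump(s,open("w6.pkl","wb")); o=arm.observe();print(o["position"],o["joint_pos"],o["wrist_torque"])
S=snap("side")
a=cv2.resize(s["image"][180:380,200:440],None,fx=2.5,fy=2.5); b=cv2.resize(S["image"][180:260,290:350],(375,500),interpolation=cv2.INTER_CUBIC)[:, :200+0] if 0 else cv2.resize(S["image"][170:270,285:325+15],(200,364),interpolation=cv2.INTER_CUBIC)
b=cv2.copyMakeBorder(b,0,500-364,0,0,cv2.BORDER_CONSTANT)
cv2.imwrite("pics/w6.png",cv2.cvtColor(np.hstack([a,b]),cv2.COLOR_RGB2BGR))
E
```

```text
clock: 9.15
position: [0.5659, 0.0156, 0.0628]
ee_rot: [-0.466, -3.107, 0.0]
ft_force: [-0.4, 0.3, 0.0]
grip_width: 0.087
finger_force: 0.0
clock: 9.78
position: [0.5658, 0.0156, 0.0763]
ee_rot: [-0.466, -3.106, 0.0]
ft_force: [-0.2, -0.2, 0.2]
grip_width: 0.0876
finger_force: 0.0
[0.56577334 0.01555644 0.07628918] [ 6.47278771e-03  5.63858138e-01  1.84917115e+00 -3.01307779e-05
  7.28923831e-01 -1.26650303e+00] [ 0.00912207 -0.01771095  0.00421832]
```

View pics/w6.png

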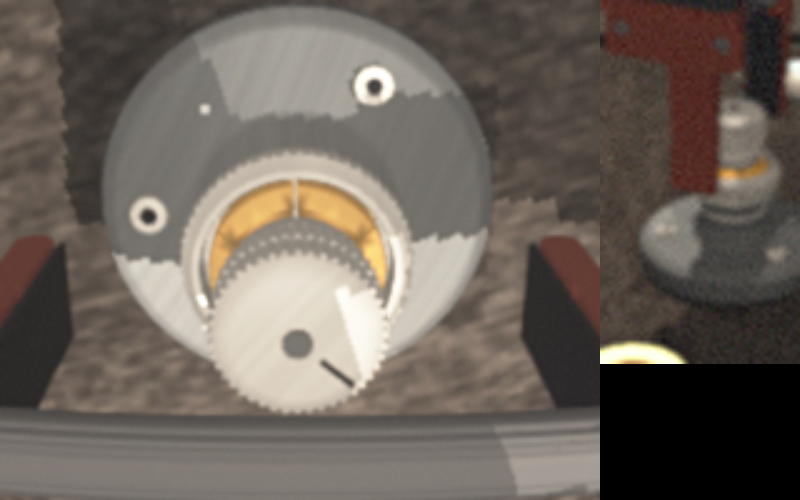

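The crop shows the bezel flat on the shoulder and concentric with the jaws, with the cap free inside it at about (297,343). The fingers stand clear on both sides. Now I grip the cap.

```bash
python3 -m pendant '[{"tx":0,"ty":0,"tz":0,"wx":0,"wy":0,"wz":0},{"tx":0,"ty":0,"tz":0,"wx":0,"wy":0,"wz":0},{"tx":0,"ty":0,"tz":0,"wx":0,"wy":0,"wz":0},{"tx":0,"ty":0,"tz":0,"wx":0,"wy":0,"wz":0},{"tx":0,"ty":0,"tz":0,"wx":0,"wy":0,"wz":0},{"tx":0,"ty":0,"tz":0,"wx":0,"wy":0,"wz":0},{"tx":0,"ty":0,"tz":0,"wx":0,"wy":0,"wz":0}]' 1 40
python3 - <<'E'
from h import *
o=arm.observe();print(o["joint_pos"],o["wrist_torque"],o["ft_force"])
E
```

```text
clock: 10.75
position: [0.566, 0.0156, 0.0765]
ee_rot: [0.466, 3.107, 0.0]
ft_force: [-0.4, 0.1, 0.4]
grip_width: 0.0289
finger_force: 40.0
[ 6.57280839e-03  5.63583804e-01  1.84899938e+00  1.37532898e-04
  7.28934453e-01 -1.26651964e+00] [ 0.09707076 -0.05123642  0.05203004] [-0.39227982  0.14029141  0.38597229]
```

```bash
python3 -m pendant '[{"tx":0,"ty":0,"tz":-0.00015,"wx":0,"wy":0,"wz":-0.058},{"tx":0,"ty":0,"tz":-0.0003,"wx":0,"wy":0,"wz":-0.116},{"tx":0,"ty":0,"tz":-0.00045,"wx":0,"wy":0,"wz":-0.174},{"tx":0,"ty":0,"tz":-0.0006,"wx":0,"wy":0,"wz":-0.232},{"tx":0,"ty":0,"tz":-0.00075,"wx":0,"wy":0,"wz":-0.29},{"tx":0,"ty":0,"tz":-0.0009,"wx":0,"wy":0,"wz":-0.348},{"tx":0,"ty":0,"tz":-0.00105,"wx":0,"wy":0,"wz":-0.406},{"tx":0,"ty":0,"tz":-0.0012,"wx":0,"wy":0,"wz":-0.464},{"tx":0,"ty":0,"tz":-0.00135,"wx":0,"wy":0,"wz":-0.522},{"tx":0,"ty":0,"tz":-0.0015,"wx":0,"wy":0,"wz":-0.58},{"tx":0,"ty":0,"tz":-0.0016,"wx":0,"wy":0,"wz":-0.637},{"tx":0,"ty":0,"tz":-0.0016,"wx":0,"wy":0,"wz":-0.637},{"tx":0,"ty":0,"tz":-0.0016,"wx":0,"wy":0,"wz":-0.637}]'
cat > st.py <<'E'
from h import *
o=arm.observe();print("q6",o["joint_pos"][5].round(4),"yaw",(o["joint_pos"][5]-o["joint_pos"][0]+1.2731).round(4),"T",o["wrist_torque"].round(3),"F",o["ft_force"].round(1),"w",o["grip_width"].round(4),"z",o["position"][2].round(4),o["clock"])
E
python3 st.py
```

```text
clock: 12.38
position: [0.5637, 0.015, 0.0751]
ee_rot: [-2.866, -1.284, 0.007]
ft_force: [-6.2, -3.3, 6.9]
grip_width: 0.0289
finger_force: 40.0Traceback (most recent call last):
  File "st.py", line 2, in <module>
    o=arm.observe();print("q6",o["joint_pos"][5].round(4),"yaw",(o["joint_pos"][5]-o["joint_pos"][0]+1.2731).round(4),"T",o["wrist_torque"].round(3),"F",o["ft_force"].round(1),"w",o["grip_width"].round(4),"z",o["position"][2].round(4),o["clock"])
                                                                                                                                                                                    ^^^^^^^^^^^^^^^^^^^^^
AttributeError: 'float' object has no attribute 'round'
```

```bash
sed -i 's/o\["grip_width"\].round(4)/round(o["grip_width"],4),o["position"]/' st.py; python3 st.py
```

```text
q6 0.7348 yaw 2.002 T [-0.563  1.17  -0.123] F [-6.2 -3.3  6.9] w 0.0289 [0.56372272 0.01502961 0.07511293] z 0.0751 12.375
```

```bash
python3 -m pendant '[{"tx":-0.0015,"ty":0,"tz":0.0006,"wx":0,"wy":0,"wz":0},{"tx":-0.0015,"ty":0,"tz":0.0006,"wx":0,"wy":0,"wz":0},{"tx":-0.0015,"ty":0,"tz":0.0006,"wx":0,"wy":0,"wz":0}]'; python3 st.py
```

```text
clock: 12.75
position: [0.5637, 0.0151, 0.0752]
ee_rot: [-2.866, -1.285, 0.004]
ft_force: [-2.7, -4.9, -1.1]
grip_width: 0.0288
finger_force: 40.0
q6 0.7347 yaw 2.0019 T [-0.899  0.638 -0.097] F [-2.7 -4.9 -1.1] w 0.0288 [0.56365069 0.01505386 0.07520328] z 0.0752 12.75
```

```bash
python3 -m pendant '[{"tx":-0.0007,"ty":-0.0005,"tz":-0.00006,"wx":0,"wy":0,"wz":-0.025},{"tx":-0.0007,"ty":-0.0005,"tz":-0.00012,"wx":0,"wy":0,"wz":-0.05},{"tx":-0.0007,"ty":-0.0005,"tz":-0.00012,"wx":0,"wy":0,"wz":-0.05}]'; python3 st.py
python3 -m pendant '[{"tx":-0.0003,"ty":0,"tz":-0.00006,"wx":0,"wy":0,"wz":-0.02},{"tx":-0.0003,"ty":0,"tz":-0.0001,"wx":0,"wy":0,"wz":-0.04},{"tx":-0.0003,"ty":0,"tz":-0.0001,"wx":0,"wy":0,"wz":-0.04}]'; python3 st.py
```

```text
clock: 13.12
position: [0.5635, 0.0152, 0.0752]
ee_rot: [-2.958, -1.057, 0.002]
ft_force: [-3.0, -2.3, -3.2]
grip_width: 0.029
finger_force: 40.0
q6 0.8904 yaw 2.1577 T [-0.463  0.501 -0.065] F [-3.  -2.3 -3.2] w 0.029 [0.56351703 0.01515512 0.07517589] z 0.0752 13.125
clock: 13.5
position: [0.5634, 0.0153, 0.0751]
ee_rot: [-3.018, -0.871, 0.002]
ft_force: [-1.8, -1.7, -4.4]
grip_width: 0.0291
finger_force: 40.0
q6 1.0149 yaw 2.282 T [-0.218  0.501 -0.084] F [-1.8 -1.7 -4.4] w 0.0291 [0.56337322 0.01527699 0.07509888] z 0.0751 13.5
```

```bash
for i in 1; do python3 -m pendant '[{"tx":-0.0003,"ty":0,"tz":-0.0005,"wx":0,"wy":0,"wz":-0.02},{"tx":-0.0003,"ty":0,"tz":-0.0005,"wx":0,"wy":0,"wz":-0.04},{"tx":-0.0003,"ty":0,"tz":-0.0005,"wx":0,"wy":0,"wz":-0.04}]' >/dev/null; python3 st.py; done
python3 -m pendant '[{"tx":-0.0001,"ty":0.0002,"tz":-0.0001,"wx":0,"wy":0,"wz":-0.02},{"tx":-0.0001,"ty":0.0002,"tz":-0.0001,"wx":0,"wy":0,"wz":-0.03},{"tx":-0.0001,"ty":0.0002,"tz":-0.0001,"wx":0,"wy":0,"wz":-0.03}]' >/dev/null; python3 st.py
```

```text
q6 1.14 yaw 2.4071 T [ 0.052  0.674 -0.044] F [-3.  -0.  -3.4] w 0.0291 [0.56329612 0.01542079 0.07499334] z 0.075 13.875
q6 1.2353 yaw 2.5021 T [ 0.193  0.769 -0.001] F [-3.3  0.7 -1.7] w 0.029 [0.56325005 0.01553089 0.07490105] z 0.0749 14.25
```

```bash
python3 -m pendant '[{"tx":-0.0003,"ty":0.0002,"tz":-0.0001,"wx":0,"wy":0,"wz":-0.02},{"tx":-0.0003,"ty":0.0002,"tz":-0.0001,"wx":0,"wy":0,"wz":-0.03},{"tx":-0.0003,"ty":0.0002,"tz":-0.0001,"wx":0,"wy":0,"wz":-0.03}]' >/dev/null; python3 st.py
python3 -m pendant '[{"tx":-0.0001,"ty":0.0002,"tz":-0.0001,"wx":0,"wy":0,"wz":-0.015},{"tx":-0.0001,"ty":0.0002,"tz":-0.0001,"wx":0,"wy":0,"wz":-0.03},{"tx":-0.0001,"ty":0.0002,"tz":-0.0001,"wx":0,"wy":0,"wz":-0.03}]' >/dev/null; python3 st.py
```

```text
q6 1.3304 yaw 2.597 T [ 0.395  0.709 -0.028] F [-3.8  1.9 -2.8] w 0.0291 [0.56322244 0.015626   0.07485989] z 0.0749 14.625
q6 1.4246 yaw 2.691 T [ 0.404  0.737 -0.048] F [-3.6  1.7 -2.8] w 0.0292 [0.56322763 0.01577075 0.07483532] z 0.0748 15.0
```

```bash
python3 -m pendant '[{"tx":-0.0003,"ty":0,"tz":-0.0002,"wx":0,"wy":0,"wz":-0.015},{"tx":-0.0003,"ty":0,"tz":-0.0002,"wx":0,"wy":0,"wz":-0.03},{"tx":-0.0003,"ty":0,"tz":-0.0002,"wx":0,"wy":0,"wz":-0.03}]' >/dev/null; python3 st.py
python3 -m pendant '[{"tx":0,"ty":0,"tz":-0.0002,"wx":0,"wy":0,"wz":-0.015},{"tx":0,"ty":0,"tz":-0.0002,"wx":0,"wy":0,"wz":-0.03},{"tx":0,"ty":0,"tz":-0.0002,"wx":0,"wy":0,"wz":-0.03}]' >/dev/null; python3 st.py
```

```text
q6 1.5185 yaw 2.7847 T [ 0.658  0.618 -0.078] F [-2.   3.9 -1.8] w 0.0291 [0.56317952 0.01587541 0.07476731] z 0.0748 15.375
q6 1.6128 yaw 2.8789 T [ 0.728  0.715 -0.019] F [-4.3  4.6 -1.3] w 0.0291 [0.56315798 0.01598754 0.07465974] z 0.0747 15.75
```

```bash
python3 -m pendant '[{"tx":-0.0005,"ty":0.0012,"tz":-0.0002,"wx":0,"wy":0,"wz":-0.015},{"tx":-0.0005,"ty":0.0012,"tz":-0.0002,"wx":0,"wy":0,"wz":-0.03},{"tx":-0.0005,"ty":0.0012,"tz":-0.0002,"wx":0,"wy":0,"wz":-0.03}]' >/dev/null; python3 st.py
python3 -m pendant '[{"tx":0,"ty":0,"tz":-0.0001,"wx":0,"wy":0,"wz":-0.015},{"tx":0,"ty":0,"tz":-0.0001,"wx":0,"wy":0,"wz":-0.03},{"tx":0,"ty":0,"tz":-0.0001,"wx":0,"wy":0,"wz":-0.03}]' >/dev/null; python3 st.py
```

```text
q6 1.7076 yaw 2.9725 T [-0.141  0.455  0.708] F [-2.4 -0.3 -1. ] w 0.0293 [0.56317559 0.01623387 0.07462898] z 0.0746 16.125
q6 1.8026 yaw 3.0679 T [-0.385 -0.201  0.295] F [ 1.5 -2.2 -1.5] w 0.0289 [0.56406564 0.01617212 0.07475688] z 0.0748 16.5
```

The stop torque appeared at 2.97 rad (0.7 N m) and then the grip slipped a little. I tighten the grip and press gently on to confirm the cap is bottomed.

```bash
R0='{"tx":0,"ty":0,"tz":0,"wx":0,"wy":0,"wz":0}'; python3 -m pendant '[{"tx":0,"ty":0,"tz":0,"wx":0,"wy":0,"wz":0},{"tx":0,"ty":0,"tz":0,"wx":0,"wy":0,"wz":0},{"tx":0,"ty":0,"tz":0,"wx":0,"wy":0,"wz":0}]' 1 60 >/dev/null; python3 st.py
python3 -m pendant '[{"tx":0,"ty":0,"tz":0,"wx":0,"wy":0,"wz":-0.01},{"tx":0,"ty":0,"tz":0,"wx":0,"wy":0,"wz":-0.01}]' >/dev/null; python3 st.py
python3 -m pendant '[{"tx":0,"ty":0,"tz":0,"wx":0,"wy":0,"wz":-0.01},{"tx":0,"ty":0,"tz":0,"wx":0,"wy":0,"wz":-0.01}]' >/dev/null; python3 st.py
```

```text
q6 1.8036 yaw 3.0688 T [-0.708 -0.497  0.334] F [ 3.2 -4.7 -1.9] w 0.0291 [0.56405186 0.01623352 0.07477019] z 0.0748 16.875
q6 1.8347 yaw 3.0997 T [-0.637 -0.497  0.798] F [ 4.3 -3.6 -2.1] w 0.029 [0.56401393 0.01622753 0.07474152] z 0.0747 17.125
q6 1.8654 yaw 3.1303 T [-0.637 -0.54   1.203] F [ 4.2 -3.6 -3.5] w 0.0288 [0.56406408 0.01621635 0.07474635] z 0.0747 17.375
```

The torque now climbs about 14.5 N m/rad with no slip, up to 1.2 N m, so the cap is on its stop. The zero-load angle is about 3.045, so the target yaw is 3.045 − 1.57 = 1.475. That is +1.655 rad from here.

```bash
python3 -c "
from h import *
snap('wrist','wa.png')"
python3 -m pendant '[{"tx":0.0002,"ty":-0.0002,"tz":0.0001,"wx":0,"wy":0,"wz":0.053},{"tx":0.0004,"ty":-0.0004,"tz":0.0002,"wx":0,"wy":0,"wz":0.106},{"tx":0.0006,"ty":-0.0006,"tz":0.0003,"wx":0,"wy":0,"wz":0.159},{"tx":0.0008,"ty":-0.0008,"tz":0.0004,"wx":0,"wy":0,"wz":0.212},{"tx":0.001,"ty":-0.001,"tz":0.0006,"wx":0,"wy":0,"wz":0.265},{"tx":0.0011,"ty":-0.0012,"tz":0.0007,"wx":0,"wy":0,"wz":0.318},{"tx":0.0012,"ty":-0.0014,"tz":0.0009,"wx":0,"wy":0,"wz":0.371},{"tx":0.0013,"ty":-0.0016,"tz":0.001,"wx":0,"wy":0,"wz":0.424},{"tx":0.0014,"ty":-0.0018,"tz":0.0011,"wx":0,"wy":0,"wz":0.477},{"tx":0.0015,"ty":-0.002,"tz":0.0012,"wx":0,"wy":0,"wz":0.527},{"tx":0.0015,"ty":-0.002,"tz":0.0012,"wx":0,"wy":0,"wz":0.527},{"tx":0.0015,"ty":-0.002,"tz":0.0012,"wx":0,"wy":0,"wz":0.527}]'; python3 st.py
python3 - <<'E'
from h import *
s=snap("wrist","wb.png")
a=cv2.imread("pics/wa.png")[260:350,250:390];b=cv2.imread("pics/wb.png")[260:350,250:390]
cv2.imwrite("pics/ab.png",np.hstack([cv2.resize(q,None,fx=2.8,fy=2.8,interpolation=cv2.INTER_CUBIC) for q in(a,b)]))
E
```

```text
clock: 18.92
position: [0.5644, 0.0155, 0.0757]
ee_rot: [2.438, 1.98, 0.002]
ft_force: [1.9, 4.6, 2.7]
grip_width: 0.029
finger_force: 60.0
q6 0.2118 yaw 1.4788 T [ 0.732 -0.215  0.038] F [1.9 4.6 2.7] w 0.029 [0.56444855 0.0155295  0.07568783] z 0.0757 18.925
```

View pics/ab.png

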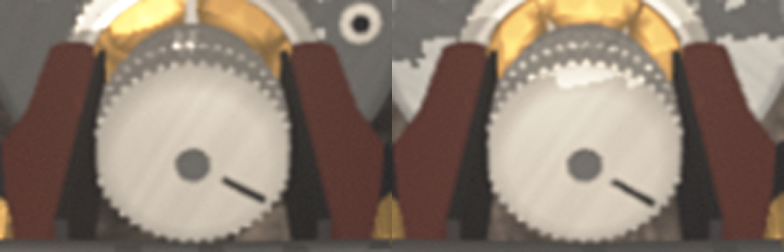

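Before and after, the engraved line moved only about 3.5° clockwise relative to the fingers. That matches the wind-up at the stop relaxing, so there was no slip during the back-off and the cap turned back about 1.57. The fingertips are at about 65 mm, clear of the bezel top at 59 mm, so I hand in.

```bash
python3 -c "
from bench import arm
print(arm.sign_off())"
```

```text
the job is handed in; nothing more can be done
None
```

The bezel is seated flat on the shoulder, the cap was screwed to its stop and backed off about a quarter turn, the gripper is still holding the cap clear of the bezel, and the job is handed in; the grip slipped once at the stop, so I tightened it and pressed the cap onto the stop again before backing off.

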